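Point out the blown cheese and its isolation place

TASK

One of the four small cheese wheels on the wooden ripening boards has blown: gas has swollen its top into a dome, while the sound wheels are flat on top. Show the helper which wheel must come off the boards and where it goes: hold the fingertips close above the middle of the domed wheel, no more than 5 cm up, for two seconds, then point in the same way at the middle of the empty straw mat on the white tray for two seconds, and finish still pointing there. Touch and move nothing, and pass well above the other wheels so that you point at none of them.

Things in the scene. Friction and masses are not known exactly. Their poses are not given: they have to be found in the camera images.
- blown_wheel: the blown cheese wheel: round, 131 mm across, swollen sides, its top a smooth dome 90 mm high in the middle and about 56 mm at its shoulder. Same plain rind as the others. Origin at the centre of its underside, z up; which of the four places on the boards it takes varies.
- wheel_a: a sound cheese wheel, 124 mm across and 60 mm high, flat on top, plain rind. Origin at the centre of its underside, z up; which of the four places on the boards it takes varies.
- wheel_b: a sound cheese wheel, 120 mm across and 56 mm high, flat on top, plain rind. Origin at the centre of its underside, z up; which of the four places on the boards it takes varies.
- wheel_c: a sound cheese wheel, 126 mm across and 64 mm high, flat on top, plain rind. Origin at the centre of its underside, z up; which of the four places on the boards it takes varies.
- held_wheel: a sound-shaped cheese wheel, 122 mm across and 58 mm high, flat on top, already standing on the used straw mat in the white tray. Origin at the centre of its underside, z up.
- free_mat: the empty round coiled-straw mat, 132 mm across, 5 mm thick, lying fixed in one half of the white tray with its top 11 mm above the table. Origin at the centre of its underside, z up. Which half of the tray it lies in varies. The edge of the held wheel stands about 84 mm from its centre.
- used_mat: the same straw mat under the held wheel, in the other half of the tray. Origin at the centre of its underside.
- boards: the two wooden ripening boards side by side on two bearers, fixed: 313 mm (x) by 311 mm (y), top 50 mm above the table. The four wheels stand on it in a square, 145 mm between neighbours' centres. Origin under the middle, at table height; it may stand left or right of the robot's centre line.
- tray: the white plastic tray, fixed: 340 mm (x) by 180 mm (y), rim 22 mm high, inner floor 6 mm above the table; the two mats lie 145 mm apart along its x. Origin under its middle, at table height; it stands on the other side from the boards.
- trier: bystander: cheese trier lying on the table beyond the boards and the tray, near the centre line, a steel borer 14 mm thick along its x with a wooden T-handle 90 mm long, 150 mm in all. Origin on its underside near mid-length.
- brush: bystander: wooden rind brush, 150 x 52 x 43 mm, lying on the table at one side of the work. Origin at the centre of its underside.
- hygrometer: bystander: small white dial hygrometer standing on the table at the other side, 30 x 90 x 85 mm. Origin at the centre of its underside.
Mind the look-alikes: they are no part of the job. Leave any orange or purple look-alike of the blown_wheel alone.

How it is judged:
On the way, in this order (a step that is already met when the one before it is completed fails the run):
1. the fingers point at the domed wheel: tool point within 35 mm of the middle of the dome, less than 85 mm above its top, for 1.5 s (horizontal distance between the grasp point and blown_wheel below 0.035 m and z of the grasp point in the frame of blown_wheel between 0.095 and 0.175 m), for 1.5 s.
2. then they point at the empty mat: tool point within 35 mm of its middle, less than 85 mm above its top, for 1.5 s (horizontal distance between the grasp point and free_mat below 0.035 m and z of the grasp point in the frame of free_mat between 0.01 and 0.09 m), for 1.5 s.
At the end, for the whole second after the job is handed in: The tool point still stands within 35 mm of the vertical through the middle of the empty mat and less than 85 mm above it, touching nothing; all five wheels, the trier, the brush and the hygrometer are within 6 mm of where they started (all of step 2 and distance of each of blown_wheel, wheel_a, wheel_b, wheel_c, held_wheel, trier, brush, hygrometer from where it was at the start of the episode below 0.006 m).
It fails at once if the robot touches anything (more than 0.5 N) (contact force between any of the fingers, the arm and anything else above 0.5 N).
It fails at once if the fingers point at a wrong wheel: tool point within 35 mm of its middle and less than 75 mm above its top ((horizontal distance between the grasp point and wheel_a below 0.035 m and z of the grasp point in the frame of wheel_a between 0.065 and 0.135 m) or (horizontal distance between the grasp point and wheel_b below 0.035 m and z of the grasp point in the frame of wheel_b between 0.061 and 0.131 m) or (horizontal distance between the grasp point and wheel_c below 0.035 m and z of the grasp point in the frame of wheel_c between 0.069 and 0.139 m) or (horizontal distance between the grasp point and held_wheel below 0.035 m and z of the grasp point in the frame of held_wheel between 0.063 and 0.133 m)).
It fails at once if a wheel or a bystander is moved more than 6 mm, lifted or carried (distance of any of blown_wheel, wheel_a, wheel_b, wheel_c, held_wheel, trier, brush, hygrometer from where it was at the start of the episode above 0.006 m).
It also fails if it takes over 42 s, if anything falls off the work surface, if the arm or the gripper's body presses on something with over 40 N, if the wrist force passes 120 N, or if a joint passes its speed limit or range.

ROBOT

A 7-joint arm with a two-finger parallel gripper is mounted at the origin on the work surface. World frame = base frame: x ahead of the robot, y to its left, z up, the work surface at z = 0. Lengths are in m, angles in rad, forces in N, time in s.
With the tool pointing down it reaches from about 0.4 to 0.925 m from the base axis. Payload 5.6 kg.
Tool frame: the origin (TCP) lies between the finger pads, 19 mm behind the fingertips; this is the grasp point; z points along the fingers, y is the line along which they close (so a half turn about z gives the same grasp; the last joint's range is limited). The gripper opens to 85 mm and grips with 20 to 120 N. Pads are 22 mm wide; open, the fingers measure 114 mm over their backs; the gripper's body (76 mm by 85 mm) begins 54 mm behind the grasp point. The pads swing forward as they close: fully open they stand 13 mm farther back than shut.
Start: joints at [1.156, 0.468, -0.012, 1.603, 0.006, 1.071, -0.056], TCP at [0.236, -0.606, 0.25] pointing down, gripper open.
Joint ranges: [-2.53, 2.53], [-0.31, 2.02], [-1.57, 1.55], [0.28, 2.44], [-1.29, 4.43], [0.15, 1.84], [-2.92, 2.92]. Speed limits (rad/s): [2.57, 2.57, 3.14, 3.14, 3.14, 3.14, 3.14].

INTERFACE

Orientations are given as a unit quaternion [w, x, y, z].
In Python, from workcell import bot, cams, ticket, nets gives the robot as it stands. The module is installed in compiled form; this text tells all that it offers.
- The arm moves only by the tool play_rows, never from a script. Its argument "series" is text: rows parted by semicolons, each of 6 numbers parted by spaces: the shift along the tool's x, y, z as a fraction of full scale, then the turn, a rotation vector about the tool's x, y, z as a fraction of full scale. A call has 1 to 20 rows; each row is the pose to reach, as a shift and turn from the pose commanded when the call began, along the tool's axes at that moment; what a row does not reach only later rows make up. Full scale, the value 1, is 1 m for a shift and 30 degrees for a turn. A row lasts 1/12 s, in which the tool goes at most 41.7 mm and 7.16 degrees, less where a joint would pass 70% of its speed; a pose out of reach is approached as far as the arm can. A call with a number of a shift or a turn outside -1 to 1 is refused whole. A call with a gripper value outside its range is refused whole. "claw" is the closure, from -1 (fully open) to 1 (shut), set as the call begins (left out, the last holds). The fingers move at their own pace and stop on an object; "force" is the grip in N (left out, the last holds). Time passes only in rows, so rows that repeat a pose let the fingers close. It gives the time, the measured TCP pose, the force, the opening and the grip force at its end, in the units of the state.
- bot.observe(): the state, without advancing time (a new reading comes with each control period).
- cams.get_image(name): name is "scene" or "top" or "wrist"; returns the picture (384x512x3 uint8, red, green, blue); there is no depth.
- cams.get_calibration(name): a dict with "fov_y" (degrees; the focal length in pixels is half the picture's height over the tangent of half this angle, whatever the lens; pixels are square), "cx", "cy" (the principal point, pixels), "k1" (the pictures are not rectified: a ray, as slopes to the right and down, at radius r is drawn at 1 + k1 r^2 times it, then the intrinsics apply), "R" (3x3) and "t" (3): a world point X has camera coordinates R X + t. Camera axes: x right, y down, z forward; pixel columns grow to the right and rows downward; lengths in m; the calibration is good to about 2 mm. A picture is of the moment at which its call begins: read the wrist's pose just before it. get_calibration takes no time and is no camera call; for the wrist camera it gives the pose at the moment of the call.
- ticket.sign_off(): hands the job in; it is judged then, once.
Trained networks look in the newest picture that a camera, given by its name, has taken for a name from the list of things; names that differ only in an ending like _2 or _b are one class to them, and where a whole thing is asked for, a point or a joint stands for the part that bears it (a point fixed in the world has none). Each returns a list of dicts, best first, with "conf" (0 to 1); they miss things now and then, are a little off and sometimes report something else, mostly with a low value. They report only what shows in the picture. A call takes as long as a camera call. They do not tell look-alikes from the thing itself.
- nets.spot_in(label, camera): "location" ([column, row] in pixels, amid what is visible of it).
- nets.masks_of(label, camera): "region" (384x512 bool, what is visible of it) and "location" ([column, row] in pixels, amid what is visible of it).
The state is a dict: "time_s": time; "joint_positions": joint angles; "joint_vel": joint speeds; "effort": joint torques, N m; "position": TCP position; "tool_rot": TCP orientation; "wrist_force": force on the tool from outside, world axes, zero at the start; "ft_torque": the same for the moment, N m; "gripper_width": finger opening in m; "gripper_force": force on a finger pad.
Only numpy, scipy, OpenCV 4.12 (cv2) and the standard library are available. Lean on these libraries where they do the work, as an engineer would, in place of code of your own. Each camera call takes 0.05 s, during which the arm holds its last target. There are 200 camera calls.

## Working session

There is one attempt and no reset: what is moved stays moved. The work goes in short steps, Python scripts to look and compute and a tool call to move; the robot and the scene stay as the last step left them, time stands still between calls to the robot, and variables do not carry over. Pictures are saved under pics/ and viewed, at most 10 in all, crops included, and the job is handed in when it is done.

Besides the shell and the picture viewer there is one more tool, called after ">>>" in YAML: its name, and indented under it one key for each argument. play_rows: Moves the arm, as the interface text tells. Shift numbers are shares of 1 m and turn numbers shares of 30 degrees, none past 1 either way. Its arguments: {"type":"object","properties":{"series":{"type":"string"},"claw":{"type":"number"},"force":{"type":"number"}},"required":["series"]}

```bash
mkdir -p pics; cat > h.py <<'E'
import numpy as np, cv2
from workcell import bot, cams, ticket, nets
def ray(c,uv):
    k=cams.get_calibration(c); f=192/np.tan(np.radians(k['fov_y']/2))
    K=np.array([[f,0,k['cx']],[0,f,k['cy']],[0,0,1.]])
    p=cv2.undistortPoints(np.array([[uv]],float),K,np.array([k['k1'],0,0,0.]))[0,0]
    R=np.array(k['R']); return -R.T@np.array(k['t']), R.T@np.array([p[0],p[1],1])
def at(c,uv,z):
    o,d=ray(c,uv); return o+d*(z-o[2])/d[2]
E
python3 - <<'E'
from h import *
s=bot.observe(); print(s['time_s'],s['position'],s['tool_rot'])
for c in('scene','top'):
    cv2.imwrite(f'pics/{c}.png',cams.get_image(c)[:,:,::-1])
    print(c,ray(c,(256,192)))
    for l,z in(('blown_wheel',.13),('wheel_a',.11),('held_wheel',.065),('free_mat',.011),('boards',.05),('tray',.02)):
        for r in nets.spot_in(l,c): print(l,round(r['conf'],2),np.round(r['location']),at(c,r['location'],z).round(3))
E
```

```text
0.0 [ 0.23588866 -0.6051188   0.24904176] [-8.57338861e-04  9.82776662e-01  1.84795148e-01 -2.23457552e-04]
scene (array([ 1.45734356, -0.83561814,  1.21299523]), array([-0.51761915,  0.49823487, -0.69564283]))
blown_wheel 0.75 [357. 184.] [0.857 0.209 0.13 ]
blown_wheel 0.61 [268. 170.] [0.604 0.045 0.13 ]
blown_wheel 0.58 [322. 208.] [0.849 0.04  0.13 ]
wheel_a 0.95 [247. 149.] [0.449 0.088 0.11 ]
wheel_a 0.71 [304. 155.] [0.618 0.211 0.11 ]
wheel_a 0.69 [276. 137.] [0.473 0.215 0.11 ]
held_wheel 0.66 [202. 227.] [ 0.601 -0.251  0.065]
free_mat 0.73 [178. 207.] [ 0.428 -0.223  0.011]
boards 0.96 [272. 186.] [0.612 0.059 0.05 ]
top (array([0.32252943, 0.01732227, 1.47650945]), array([ 0.22846023, -0.02670465, -0.97328571]))
blown_wheel 0.85 [221. 220.] [0.561 0.095 0.13 ]
blown_wheel 0.67 [206. 153.] [0.779 0.126 0.13 ]
blown_wheel 0.67 [196. 244.] [0.495 0.174 0.13 ]
blown_wheel 0.62 [153. 162.] [0.762 0.294 0.13 ]
wheel_a 0.96 [170. 265.] [0.439 0.261 0.11 ]
wheel_a 0.83 [174. 217.] [0.584 0.24  0.11 ]
wheel_a 0.58 [216. 265.] [0.428 0.119 0.11 ]
held_wheel 0.98 [323. 209.] [ 0.58  -0.232  0.065]
free_mat 0.83 [319. 255.] [ 0.438 -0.21   0.011]
boards 0.85 [196. 245.] [0.502 0.183 0.05 ]
boards 0.33 [174. 218.] [0.595 0.249 0.05 ]
tray 0.71 [325. 236.] [ 0.496 -0.235  0.02 ]
```

View pics/scene.png

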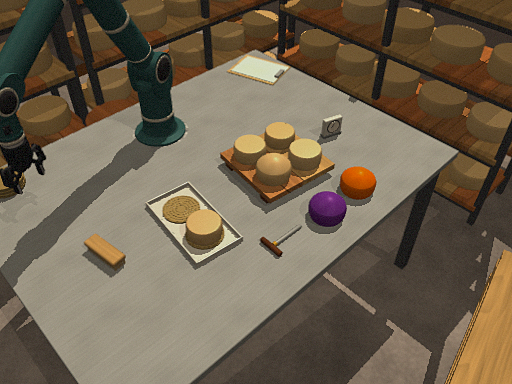

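View pics/top.png

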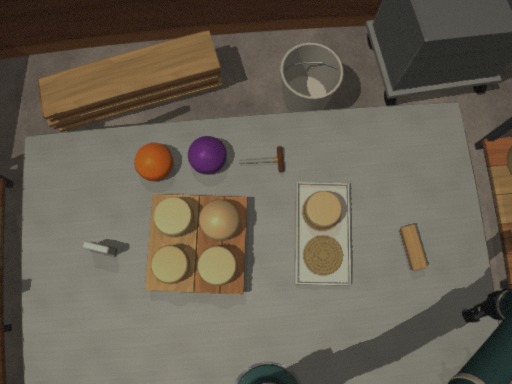

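The pictures show these candidates for the domed wheel:
- Rounded wheel on the boards: scene (272,170), top (219,219). It is darker and has no flat top disc.
- Flat wheels on the boards: top (173,216), (170,264) and (217,265).
- Held wheel in the tray: top (323,209).
- Orange ball (154,162) and purple ball (207,155), both on the table.

I choose the one at top (219,219). The empty mat is at top (323,255). Next I'll check the choice in a crop and refine the position.

```bash
python3 - <<'E'
from h import *
i=cv2.imread('pics/scene.png')[110:210,205:345]; cv2.imwrite('pics/crop.png',cv2.resize(i,None,fx=5,fy=5,interpolation=cv2.INTER_CUBIC))
for c in('top','scene'):
  cams.get_image(c)
  for l,z in(('blown_wheel',.09),('wheel_a',.085),('held_wheel',.04),('free_mat',.011),('boards',.05)):
    for r in nets.masks_of(l,c):
        m=r['region'].astype(np.uint8); cs=max(cv2.findContours(m,0,1)[0],key=cv2.contourArea)
        (u,v),R=cv2.minEnclosingCircle(cs)
        print(c,l,round(r['conf'],2),np.round(r['location']),round(u),round(v),round(R,1),at(c,(u,v),z).round(3))
E
```

```text
top blown_wheel 0.79 [220. 220.] 219 220 21.2 [0.569 0.103 0.09 ]
top blown_wheel 0.77 [207. 156.] 207 156 20.0 [0.782 0.127 0.09 ]
top blown_wheel 0.56 [152. 164.] 153 162 20.0 [0.778 0.304 0.09 ]
top wheel_a 0.95 [173. 215.] 173 216 20.9 [0.593 0.247 0.085]
top wheel_a 0.91 [217. 269.] 217 265 20.3 [0.428 0.119 0.085]
top wheel_a 0.63 [171. 265.] 170 263 19.9 [0.445 0.265 0.085]
top held_wheel 0.74 [320. 210.] 322 210 19.5 [ 0.582 -0.234  0.04 ]
top free_mat 0.6 [321. 254.] 323 255 19.9 [ 0.437 -0.223  0.011]
top boards 0.72 [194. 245.] 196 243 67.6 [0.505 0.184 0.05 ]
scene blown_wheel 0.96 [359. 184.] 357 182 18.5 [0.828 0.259 0.09 ]
scene blown_wheel 0.91 [325. 204.] 327 208 18.7 [0.837 0.084 0.09 ]
scene blown_wheel 0.56 [271. 169.] 273 169 18.3 [0.577 0.096 0.09 ]
scene wheel_a 0.83 [276. 135.] 279 135 15.3 [0.452 0.255 0.085]
scene wheel_a 0.71 [248. 152.] 250 149 16.6 [0.434 0.115 0.085]
scene wheel_a 0.66 [302. 152.] 304 154 17.2 [0.597 0.242 0.085]
scene held_wheel 0.85 [204. 226.] 204 227 18.9 [ 0.585 -0.235  0.04 ]
scene held_wheel 0.66 [106. 251.] 104 252 22.2 [ 0.448 -0.527  0.04 ]
scene free_mat 0.71 [178. 207.] 180 208 19.0 [ 0.44  -0.223  0.011]
scene free_mat 0.64 [273. 186.] 278 159 56.8 [0.487 0.214 0.011]
scene boards 0.62 [272. 187.] 277 158 57.3 [0.515 0.181 0.05 ]
scene boards 0.41 [277. 242.] 281 235 21.6 [ 0.788 -0.082  0.05 ]
```

View pics/crop.png

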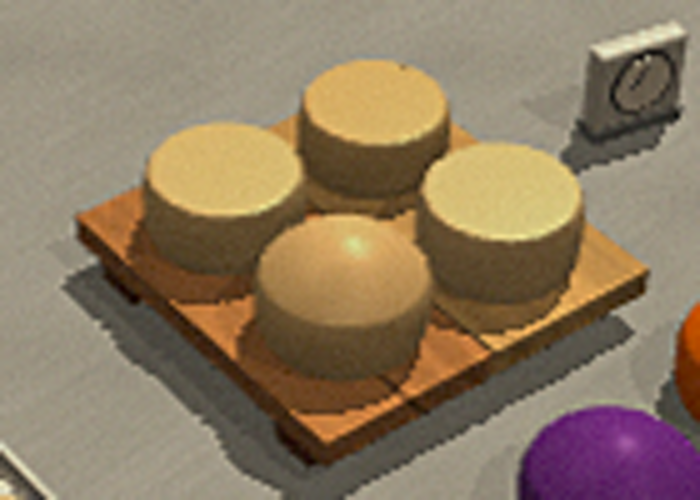

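The crop confirms it: the front wheel is domed and the other three have flat tops. From both views the dome is at about (0.572, 0.102) and the mat at about (0.438, -0.223). I'll shut the fingers and go there high up.

>>> play_rows:
  series: "0 0 -0.03 0 0 0;0 0 -0.05 0 0 0;0.03 -0.014 -0.05 0 0 0;0.346 -0.16 -0.05 0 0 0;0.346 -0.16 -0.05 0 0 0;0.346 -0.16 -0.05 0 0 0;0.346 -0.16 -0.05 0 0 0;0.346 -0.16 -0.05 0 0 0;0.346 -0.16 -0.05 0 0 0;0.346 -0.16 -0.05 0 0 0;0.346 -0.16 -0.05 0 0 0;0.346 -0.16 -0.05 0 0 0;0.346 -0.16 -0.05 0 0 0"
  claw: 1

```text
time_s: 2.38
position: [0.5042, -0.3255, 0.3001]
tool_rot: [-0.001, 0.982, 0.189, 0.001]
wrist_force: [-0.2, 0.2, -0.6]
gripper_width: -0.0005
gripper_force: 0.0
```

>>> play_rows:
  series: "0.012 -0.02 0 0 0 0;0.219 -0.374 0 0 0 0;0.219 -0.374 0 0 0 0;0.219 -0.374 0 0 0 0;0.219 -0.374 0 0 0 0;0.219 -0.374 0 0 0 0;0.219 -0.374 0 0 0 0;0.219 -0.374 0 0 0 0;0.219 -0.374 0 0 0 0;0.219 -0.374 0 0 0 0;0.219 -0.374 0 0 0 0;0.219 -0.374 0 0 0 0;0.219 -0.374 0 0 0 0;0.219 -0.374 0 0 0 0;0.219 -0.374 0 0 0 0;0.219 -0.374 0 0 0 0"

```text
time_s: 3.72
position: [0.5687, 0.0947, 0.2999]
tool_rot: [0.0, 0.983, 0.183, -0.0]
wrist_force: [-0.2, 0.6, -0.4]
gripper_width: 0.0
gripper_force: 0.0
```

```bash
python3 - <<'E'
from h import *
i=cams.get_image('wrist'); cv2.imwrite('pics/w.png',i[:,:,::-1])
s=bot.observe(); print(s['time_s'],s['position'],s['tool_rot'],s['joint_positions'])
for r in nets.masks_of('blown_wheel','wrist'):
    m=r['region'].astype(np.uint8); cs=max(cv2.findContours(m,0,1)[0],key=cv2.contourArea); (u,v),R=cv2.minEnclosingCircle(cs)
    print(round(r['conf'],2),r['location'],(u,v,R),at('wrist',(u,v),.09).round(3),at('wrist',(u,v),.1).round(3))
E
```

```text
3.7667 [0.56871553 0.09511525 0.3000012 ] [ 3.64528995e-04  9.83059424e-01  1.83286759e-01 -2.99256717e-05] [ 0.07717851  0.32864693 -0.37664887  1.71303064  0.13275095  1.12506144
 -1.5406949 ]
0.68 [303.8, 0.4] (302.5, 0.0, 18.500099182128906) [0.727 0.112 0.09 ] [0.724 0.113 0.1  ]
0.56 [249.5, 158.8] (248.88470458984375, 158.85496520996094, 67.25740814208984) [0.571 0.105 0.09 ] [0.573 0.106 0.1  ]
```

View pics/w.png

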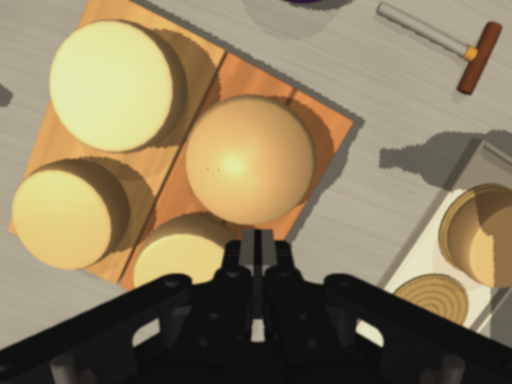

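The wrist picture shows the dome at (249,159), just ahead of the shut fingertips. Its measured position is (0.572, 0.105), which agrees with the other two views. I'll go down to about 35 mm above its top and hold.

>>> play_rows:
  series: "0.006 -0.008 0.02 0 0 0;0.006 -0.008 0.045 0 0 0;0.006 -0.008 0.07 0 0 0;0.006 -0.008 0.09 0 0 0;0.006 -0.008 0.102 0 0 0;0.006 -0.008 0.106 0 0 0;0.006 -0.008 0.106 0 0 0;0.006 -0.008 0.106 0 0 0;0.006 -0.008 0.106 0 0 0;0.006 -0.008 0.106 0 0 0;0.006 -0.008 0.106 0 0 0;0.006 -0.008 0.106 0 0 0;0.006 -0.008 0.106 0 0 0;0.006 -0.008 0.106 0 0 0;0.006 -0.008 0.106 0 0 0;0.006 -0.008 0.106 0 0 0;0.006 -0.008 0.106 0 0 0;0.006 -0.008 0.106 0 0 0;0.006 -0.008 0.106 0 0 0;0.006 -0.008 0.106 0 0 0"

```text
time_s: 5.48
position: [0.5712, 0.1068, 0.1939]
tool_rot: [0.0, 0.983, 0.185, -0.0]
wrist_force: [0.1, -0.4, 0.5]
gripper_width: 0.0003
gripper_force: 0.0
```

>>> play_rows:
  series: "0 0 0 0 0 0;0 0 0 0 0 0;0 0 0 0 0 0;0 0 0 0 0 0;0 0 0 0 0 0;0 0 0 0 0 0;0 0 0 0 0 0;0 0 0 0 0 0;0 0 0 0 0 0;0 0 0 0 0 0;0 0 0 0 0 0;0 0 0 0 0 0;0 0 0 0 0 0;0 0 0 0 0 0;0 0 0 0 0 0;0 0 0 0 0 0;0 0 0 0 0 0;0 0 0 0 0 0"

```text
time_s: 6.98
position: [0.5712, 0.1068, 0.194]
tool_rot: [0.0, 0.983, 0.185, -0.0]
wrist_force: [-0.2, -0.3, 0.5]
gripper_width: 0.0001
gripper_force: 0.0
```

>>> play_rows:
  series: "0 0 -0.03 0 0 0;0 0 -0.07 0 0 0;0 0 -0.1 0 0 0;0 0 -0.106 0 0 0;-0.012 0.013 -0.106 0 0 0;-0.244 0.259 -0.106 0 0 0;-0.244 0.259 -0.106 0 0 0;-0.244 0.259 -0.106 0 0 0;-0.244 0.259 -0.106 0 0 0;-0.244 0.259 -0.106 0 0 0;-0.244 0.259 -0.106 0 0 0;-0.244 0.259 -0.106 0 0 0;-0.244 0.259 -0.106 0 0 0;-0.244 0.259 -0.106 0 0 0;-0.244 0.259 -0.106 0 0 0;-0.244 0.259 -0.106 0 0 0;-0.244 0.259 -0.106 0 0 0;-0.244 0.259 -0.106 0 0 0;-0.244 0.259 -0.106 0 0 0"

```text
time_s: 8.57
position: [0.4387, -0.2217, 0.2999]
tool_rot: [-0.0, 0.983, 0.186, 0.0]
wrist_force: [-0.4, 0.7, -0.3]
gripper_width: -0.0001
gripper_force: 0.0
```

```bash
python3 - <<'E'
from h import *
i=cams.get_image('wrist'); cv2.imwrite('pics/w2.png',i[:,:,::-1])
s=bot.observe(); print(s['time_s'],s['position'])
for l,z in(('free_mat',.011),('held_wheel',.065)):
  for r in nets.masks_of(l,'wrist'):
    m=r['region'].astype(np.uint8); cs=max(cv2.findContours(m,0,1)[0],key=cv2.contourArea); (u,v),R=cv2.minEnclosingCircle(cs)
    print(l,round(r['conf'],2),r['location'],(u,v,R),at('wrist',(u,v),z).round(3))
E
```

```text
8.6167 [ 0.438553   -0.22194724  0.29993826]
free_mat 0.77 [260.3, 153.1] (256.3959655761719, 151.2104034423828, 54.49073028564453) [ 0.44  -0.22   0.011]
held_wheel 0.88 [316.5, 40.7] (319.6710510253906, 35.0065803527832, 61.58757019042969) [ 0.579 -0.234  0.065]
```

View pics/w2.png

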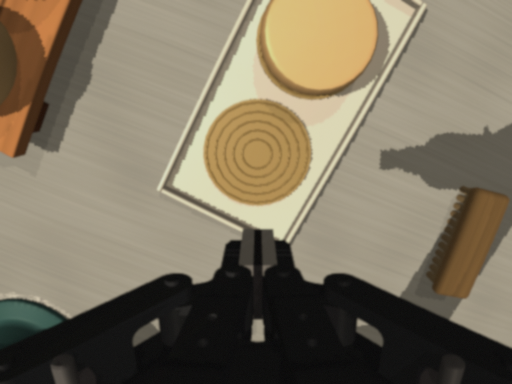

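The mat centre is at (258,152), which gives (0.440, -0.220), so the tool is already above it. I'll lower to about 35 mm above the mat and hold.

>>> play_rows:
  series: "0 0 0.02 0 0 0;0 0 0.05 0 0 0;0 0 0.08 0 0 0;0 0 0.11 0 0 0;0 0 0.14 0 0 0;0 0 0.17 0 0 0;0 0 0.195 0 0 0;0 0 0.215 0 0 0;0 0 0.228 0 0 0;0 0 0.235 0 0 0;0 0 0.235 0 0 0;0 0 0.235 0 0 0;0 0 0.235 0 0 0;0 0 0.235 0 0 0;0 0 0.235 0 0 0;0 0 0.235 0 0 0;0 0 0.235 0 0 0;0 0 0.235 0 0 0;0 0 0.235 0 0 0;0 0 0.235 0 0 0"

```text
time_s: 10.38
position: [0.438, -0.2232, 0.065]
tool_rot: [0.0, 0.983, 0.185, -0.0]
wrist_force: [0.2, 0.4, 0.4]
gripper_width: 0.0001
gripper_force: 0.0
```

>>> play_rows:
  series: "0 0 0 0 0 0;0 0 0 0 0 0;0 0 0 0 0 0;0 0 0 0 0 0;0 0 0 0 0 0;0 0 0 0 0 0;0 0 0 0 0 0;0 0 0 0 0 0;0 0 0 0 0 0;0 0 0 0 0 0;0 0 0 0 0 0;0 0 0 0 0 0;0 0 0 0 0 0;0 0 0 0 0 0;0 0 0 0 0 0;0 0 0 0 0 0;0 0 0 0 0 0;0 0 0 0 0 0;0 0 0 0 0 0;0 0 0 0 0 0"

```text
time_s: 12.05
position: [0.438, -0.2232, 0.065]
tool_rot: [0.0, 0.983, 0.185, -0.0]
wrist_force: [0.4, -0.0, -0.2]
gripper_width: -0.0002
gripper_force: 0.0
```

```bash
python3 -c "
from h import *
print(ticket.sign_off())"
```

```text
the job is handed in; nothing more can be done
None
```

I pointed at the domed wheel for over two seconds, then at the middle of the empty mat, and handed the job in at about 12 s still pointing there; the wrist readings showed no sign of contact, but no verdict came back.

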